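# Stand the rack of set agar slants upright in its tray

### The arm

A 7-joint arm with a two-finger parallel gripper is mounted at the origin on a cart in front of the work surface, level with it; the furniture and walls round the work are solid. World frame = base frame: x ahead of the robot, y to its left, z up, the work surface at z = 0. Lengths are in m, angles in rad, forces in N, time in s.
With the tool pointing down it reaches from about 0.4 to 0.85 m from the base axis. Payload 10.4 kg.
Tool frame: the origin (TCP) lies between the finger pads; the fingertips stand 11 mm ahead of it and the grasp point (between the pads) lies 8 mm behind it (r.tcp_to_tips is the distance from the TCP to the fingertips, in m); z points along the fingers, y is the line along which they close (so a half turn about z gives the same grasp; the last joint's range is limited). The gripper opens to 87 mm and grips with 3 to 60 N. Pads are 19 mm wide; open, the fingers measure 117 mm over their backs; the gripper's body (75 mm by 190 mm) begins 51 mm behind the grasp point.
Start: joints at [-1.172, 0.332, -0.065, 1.46, 0.022, 1.35, -0.088], TCP at [0.256, 0.57, 0.234] pointing down, gripper open.
Joint ranges: [-2.6, 2.6], [-0.5, 2.12], [-1.47, 1.34], [0.16, 2.42], [-1.27, 4.41], [0.06, 2.06], [-2.6, 2.6]. Speed limits (rad/s): [2.22, 2.22, 2.79, 2.79, 3.14, 3.14, 3.14].

### API

Orientations are given as a unit quaternion [x, y, z, w].
In Python, from bench import r gives the robot as it stands. The module is installed in compiled form; this text tells all that it offers.
- The arm moves only by the shell command python3 -m crank 'ROWS' [FORCE]. ROWS is JSON, a list of rows, each an object of numbers: "claw": the closure, from -1 (fully open) to 1 (shut); "dx", "dy", "dz": the shift along the tool's x, y, z each as a share of 3 cm, from -1 to 1; "ax", "ay", "az": the turn, a rotation vector about the tool's x, y, z each as a share of 6 degrees, from -1 to 1. A call has 1 to 8 rows; each row shifts and turns the commanded pose from where the row before left it, along the tool's axes as they then stand; what a row does not reach is not made up. A row lasts 1/12 s, in which the tool goes at most 41.7 mm and 7.16 degrees, less where a joint would pass 70% of its speed; a pose out of reach is approached as far as the arm can. A call with a number of a shift or a turn outside -1 to 1 is refused whole. A call with a gripper value outside its range is refused whole. The fingers move at their own pace and stop on an object; FORCE is the grip in N (left out, the last holds). Time passes only in rows, so rows that do not move let the fingers close. It gives the time, the measured TCP pose, the force, the opening and the grip force at its end, in the units of the state.
- r.read_state(): the state, without advancing time (a new reading comes with each control period).
- r.camera(name): name is "scene" or "top"; returns a dict with "color" (384x512x3 uint8, red, green, blue), "mtx" (3x3 intrinsics, pixels), "R" (3x3) and "t" (3): a world point X has camera coordinates R X + t. Camera axes: x right, y down, z forward; pixel columns grow to the right and rows downward; lengths in m; the calibration is good to about 2 mm. A picture is of the moment at which its call begins. There is no depth.
- r.close_job(): hands the job in; it is judged then, once.
The state is a dict: "time": time; "joint_positions": joint angles; "joint_vel": joint speeds; "joint_torque": joint torques, N m; "ee_pos": TCP position; "eef_rot": TCP orientation; "ft_force": force on the tool from outside, world axes, zero at the start; "torque": the same for the moment, N m; "width": finger opening in m; "grip_force": force on a finger pad.
Only numpy, scipy, OpenCV 4.12 (cv2) and the standard library are available. Lean on these libraries where they do the work, as an engineer would, in place of code of your own. Each camera call takes 0.05 s, during which the arm holds its last target. There are 200 camera calls.

### The job

The agar in the leaning tubes has set at its slant. Push the tube rack back up so that it stands on its feet in the tray with all its tubes in it, then push it along until its left end is flush against the rim at the tray's left end, which leaves room for the next rack. Push with the fingertips only: do not pick up or lift the rack or pull a tube, and leave the flask, the dropper bottle and the red-lidded cup alone.

Things in the scene. Friction and masses are not known exactly. Their poses are not given: they have to be found in the camera images.
- tray: Stainless tray fixed to the worktop, 185 x 305 mm outside, lined with a grippy blue-green silicone mat (top 4 mm above the worktop), rolled rim (5 mm bead, its top 32.5 mm above the worktop). Origin: centre of its underside. x points to its back (away from the robot), y to its left end, z up. Inner edges of the rim: x = +-87.5 mm, y = +-147.5 mm. Turned up to 0.25 rad.
- left_rim (a point): Middle of the inner edge of the rim at the tray's left end (the end on the robot's left), 30 mm above the worktop. Axes as the tray's.
- rack: White tube rack, loose, 52 deep (x) x 116 long (y) x 58 mm high, 0.14 to 0.28 kg. Origin: centre of its underside; z to its open top, y to its left end. It starts tipped 1.01 rad towards the robot: the front edge of its foot (x = -26 mm) on the mat, its front leaning on the front rim, tube caps towards the robot. Its end walls (y = +-58 mm) are flat, full-height plates.
- left_end (a point): Middle of the outer face of the rack's left end wall, 24 mm above its underside.
- foot_fl (a point): Front left corner of the rack's underside. At the start the rack's front foot edge, from here to foot_fr, lies on the mat and is the line about which the rack turns. Only friction (about 0.8 on the mat) keeps it from sliding.
- foot_fr (a point): Front right corner of the rack's underside. A push on the caps presses towards the foot edge and can wedge there; a push of 1 to 2 N on the raised back edge of the rack's top turns it up easily.
- foot_bl (a point): Back left corner of the rack's underside. From about 0.5 rad short of upright the rack goes the rest of the way by itself; about 0.5 rad beyond upright it would fall over backwards.
- foot_br (a point): Back right corner of the rack's underside. The raised back edge of the rack's top lies 58 mm straight above the line foot_bl - foot_br (along the rack's z); at the start it is 79 mm above the worktop and bare between the tubes.
- tube0: Tube with a blue screw cap, 17 mm diameter, 98 mm long, 20 g, loose in the rack (right end, low row). Origin: its bottom end, 4 mm above the rack's underside; z along it to the cap. The cap reaches 102 mm from the rack's underside, 44 mm beyond its top. The four tubes stand at rack x = +-11, y = +-43 mm; the three pairs of holes between them are empty, 69 mm free between the caps.
- tube1: Tube with a red screw cap, 17 mm diameter, 98 mm long, 20 g, loose in the rack (right end, high row). Origin: its bottom end, 4 mm above the rack's underside; z along it to the cap. The cap reaches 102 mm from the rack's underside, 44 mm beyond its top. The four tubes stand at rack x = +-11, y = +-43 mm; the three pairs of holes between them are empty, 69 mm free between the caps.
- tube2: Tube with a blue screw cap, 17 mm diameter, 98 mm long, 20 g, loose in the rack (left end, low row). Origin: its bottom end, 4 mm above the rack's underside; z along it to the cap. The cap reaches 102 mm from the rack's underside, 44 mm beyond its top. The four tubes stand at rack x = +-11, y = +-43 mm; the three pairs of holes between them are empty, 69 mm free between the caps.
- tube3: Tube with a red screw cap, 17 mm diameter, 98 mm long, 20 g, loose in the rack (left end, high row). Origin: its bottom end, 4 mm above the rack's underside; z along it to the cap. The cap reaches 102 mm from the rack's underside, 44 mm beyond its top. The four tubes stand at rack x = +-11, y = +-43 mm; the three pairs of holes between them are empty, 69 mm free between the caps.
- flask: Bystander: conical 250 ml flask with a blue stopper, 81 mm diameter, 142 mm high, to the right of the tray; origin: centre of its underside. Stays where it is.
- dropper: Bystander: small white dropper bottle with a black cap, 32 mm diameter, 76 mm high, to the left of the tray; origin: centre of its underside. Stays where it is.
- red_cup: Bystander: sample cup with a red screw lid, 62 mm diameter, 66 mm high, to the left of the tray; origin: centre of its underside. Stays where it is.

How it is judged:
By the outcome, as a careful person would: the job done as asked, in the order asked, and still so for the second after the job is handed in, with the robot touching nothing.
It also fails if it takes over 56 s, if anything falls off the work surface, if the arm or the gripper's body presses on something with over 40 N, if the wrist force passes 120 N, or if a joint passes its speed limit or range.

## Working session

There is one attempt and no reset: what is moved stays moved. The work goes in short steps, Python scripts to look and compute and a shell command to move; the robot and the scene stay as the last step left them, time stands still between calls to the robot, and variables do not carry over. Pictures are saved under pics/ and viewed, at most 10 in all, crops included, and the job is handed in when it is done.

```bash
mkdir -p pics
python3 - <<'E'
from bench import r
import cv2,numpy as np,pickle
s=r.read_state();print(s['time'],s['ee_pos'],s['eef_rot'],s['width'],s['ft_force'],r.tcp_to_tips)
for n in('scene','top'):
    c=r.camera(n);pickle.dump(c,open(n+'.pkl','wb'));cv2.imwrite(f'pics/{n}0.png',c['color'][...,::-1])
    print(n,c['mtx'].round(1).tolist(),(-c['R'].T@c['t']).round(3),c['R'].round(2).tolist())
E
```

```text
0.0 [0.25574682 0.56988046 0.23275867] [ 2.09333500e-01  9.77844054e-01 -6.94027274e-04 -1.03343708e-04] 0.08724609695971752 [-0.38251516 -0.77528719  0.1363335 ] 0.011
scene [[358.7, 0.0, 254.7], [0.0, 358.7, 193.5], [0.0, 0.0, 1.0]] [ 0.253 -0.487  0.802] [[0.82, -0.57, 0.02], [-0.42, -0.64, -0.64], [0.38, 0.52, -0.76]]
top [[423.5, 0.0, 261.7], [0.0, 423.5, 193.0], [0.0, 0.0, 1.0]] [0.449 0.006 1.244] [[-0.0, -1.0, -0.02], [-0.99, 0.01, -0.13], [0.13, 0.02, -0.99]]
```

View pics/scene0.png

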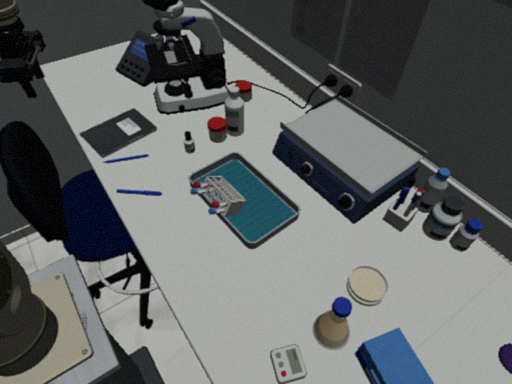

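View pics/top0.png

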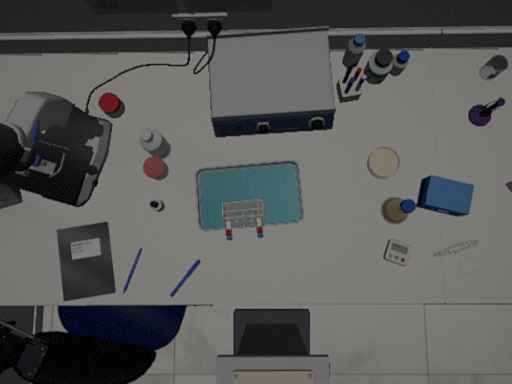

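The scene picture shows the tray around (245,198) with the rack leaning at (218,195). In the top picture the tray spans columns 197–302 and rows 163–230, with the rack at (243,213) and the dropper at (156,205). I'll enlarge both and measure the tray.

```bash
cat > h.py <<'E'
import numpy as np,pickle,cv2
def ray(c,uv,z):
    uv=np.atleast_2d(uv).astype(float);C=-c['R'].T@c['t']
    d=np.c_[uv,np.ones(len(uv))]@np.linalg.inv(c['mtx']).T@c['R']
    return C+d*((z-C[2])/d[:,2])[:,None]
def proj(c,X):
    p=(np.atleast_2d(X)@c['R'].T+c['t'])@c['mtx'].T;return p[:,:2]/p[:,2:]
def teal(c):
    h=cv2.cvtColor(c['color'],cv2.COLOR_RGB2HSV)
    return cv2.inRange(h,(82,90,50),(105,255,255))
E
python3 - <<'E'
from h import *
out=[]
for n,(u,v) in (('top',(190,155)),('scene',(180,145))):
    c=pickle.load(open(n+'.pkl','rb'));m=teal(c)
    k,l,st,_=cv2.connectedComponentsWithStats(m);i=1+st[1:,4].argmax();print(n,st[i])
    pts=np.argwhere(l==i)[:,::-1]
    w=ray(c,pts,.004)[:,:2].astype(np.float32)
    print(cv2.minAreaRect(w))
    im=c['color'][v:v+105,u:u+125,::-1]
    out.append(cv2.resize(im,None,fx=5.5 if n=='top' else 5.5,fy=5.5,interpolation=cv2.INTER_CUBIC))
    cv2.imwrite(f'pics/{n}z.png',out[-1])
E
```

```text
top [ 200  164  100   64 4257]
((0.6064146161079407, 0.06590068340301514), (0.16536110639572144, 0.28539884090423584), 5.012790679931641)
scene [ 196  159   99   83 2932]
((0.6110879182815552, 0.07040617614984512), (0.1596948802471161, 0.27705398201942444), 4.441074371337891)
```

View pics/topz.png

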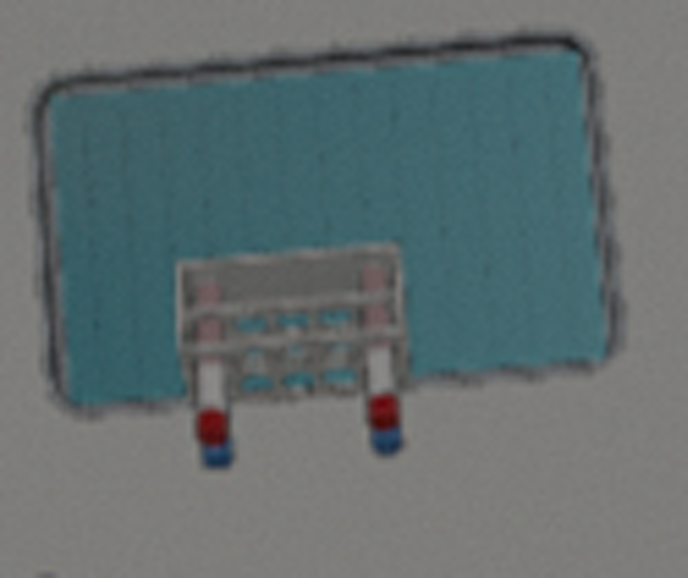

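View pics/scenez.png

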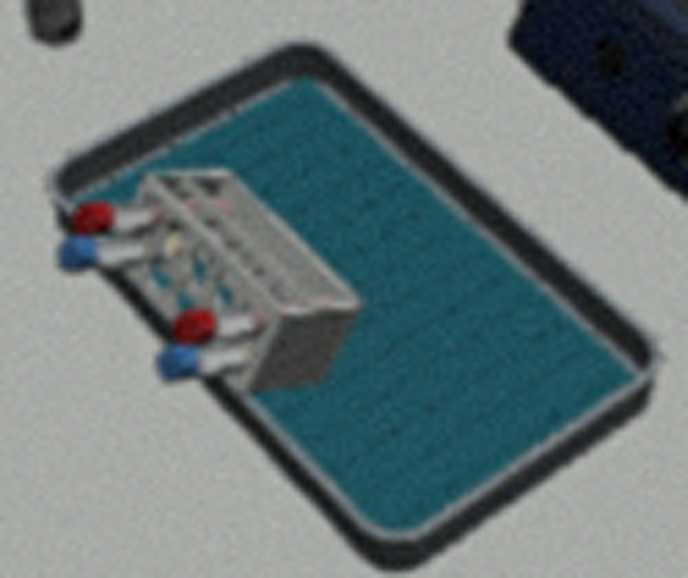

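The enlarged views show the rack's raised back foot edge at crop (180,263)–(400,243). Its bare top back edge is at (185,352)–(407,332), and the caps are at (213,430) and (385,412).

Run:
```python
from h import *
c=pickle.load(open('top.pkl','rb'));s=pickle.load(open('scene.pkl','rb'))
T=lambda p:(np.array(p)+.5)/5.5-.5+[190,155]
S=lambda p:(np.array(p)+.5)/5.5-.5+[180,145]
f=ray(c,T([[180,263],[400,243]]),.048)[:,:2];b=ray(c,T([[185,352],[407,332]]),.079)[:,:2]
print('footback',f.round(4),np.linalg.norm(f[0]-f[1]));print('topback',b.round(4),np.linalg.norm(b[0]-b[1]))
for e in(f,b):
    d=e[0]-e[1];print('yaw',np.arctan2(-d[0],d[1]))
# scene check: top-back right, left ; foot back right
print('scene',ray(s,S([[290,308],[148,182]]),.079).round(4),ray(s,S([[357,303],[225,172]]),.048).round(4))
# rim: lines on bead, top view
L=lambda a,b:ray(c,T([a,b]),.030)[:,:2]
for n,e in(('back',L((60,84),(570,42))),('left',L((42,120),(62,380))),('right',L((592,80),(611,340))),('front',L((80,404),(600,366)))):
    d=e[1]-e[0];print(n,e.round(4).tolist(),np.degrees(np.arctan2(d[1],d[0])).round(1))
```

```text
footback [[0.5824 0.1391]
 [0.5922 0.0253]] 0.11429673726013101
topback [[0.534  0.1328]
 [0.5435 0.0214]] 0.11176301030107907
yaw 0.08583523856620331
yaw 0.08526264164202249
scene [[0.5487 0.0213 0.079 ]
 [0.5333 0.1286 0.079 ]] [[0.5905 0.0273 0.048 ]
 [0.5821 0.139  0.048 ]]
back [[0.6804, 0.2059], [0.7012, -0.065]] -85.6
left [[0.6611, 0.2151], [0.5233, 0.2023]] -174.7
right [[0.6806, -0.0763], [0.5429, -0.0842]] -176.7
front [[0.5107, 0.1927], [0.5293, -0.0783]] -86.1
```

```bash
python3 -m crank '[{"claw":1,"az":-0.96},{"claw":1,"az":-0.96},{"claw":1,"az":-0.96},{"claw":1,"az":-0.96},{"claw":1,"az":-0.96},{"claw":1,"dx":-0.4,"dy":-1},{"claw":1,"dx":-0.4,"dy":-1},{"claw":1,"dx":-0.4,"dy":-1}]' 20
python3 -m crank '[{"claw":1,"dx":-0.4,"dy":-1},{"claw":1,"dx":-0.4,"dy":-1},{"claw":1,"dx":-0.4,"dy":-1},{"claw":1,"dx":-0.4,"dy":-1},{"claw":1,"dx":-0.4,"dy":-1},{"claw":1,"dx":-0.4,"dy":-1},{"claw":1,"dx":-0.4,"dy":-1},{"claw":1,"dx":-0.4,"dy":-1}]'
```

```text
invalid input at $[0]: expected keys claw, dx, dy, dz, ax, ay, az
invalid input at $[0]: expected keys claw, dx, dy, dz, ax, ay, az
```

```bash
python3 -m crank '[{"claw":1,"dx":0,"dy":0,"dz":0,"ax":0,"ay":0,"az":-0.96},{"claw":1,"dx":0,"dy":0,"dz":0,"ax":0,"ay":0,"az":-0.96},{"claw":1,"dx":0,"dy":0,"dz":0,"ax":0,"ay":0,"az":-0.96},{"claw":1,"dx":0,"dy":0,"dz":0,"ax":0,"ay":0,"az":-0.96},{"claw":1,"dx":0,"dy":0,"dz":0,"ax":0,"ay":0,"az":-0.96},{"claw":1,"dx":-0.4,"dy":-1,"dz":0,"ax":0,"ay":0,"az":0},{"claw":1,"dx":-0.4,"dy":-1,"dz":0,"ax":0,"ay":0,"az":0},{"claw":1,"dx":-0.4,"dy":-1,"dz":0,"ax":0,"ay":0,"az":0}]' 20
python3 -m crank '[{"claw":1,"dx":-0.4,"dy":-1,"dz":0,"ax":0,"ay":0,"az":0},{"claw":1,"dx":-0.4,"dy":-1,"dz":0,"ax":0,"ay":0,"az":0},{"claw":1,"dx":-0.4,"dy":-1,"dz":0,"ax":0,"ay":0,"az":0},{"claw":1,"dx":-0.4,"dy":-1,"dz":0,"ax":0,"ay":0,"az":0},{"claw":1,"dx":-0.4,"dy":-1,"dz":0,"ax":0,"ay":0,"az":0},{"claw":1,"dx":-0.4,"dy":-1,"dz":0,"ax":0,"ay":0,"az":0},{"claw":1,"dx":-0.4,"dy":-1,"dz":0,"ax":0,"ay":0,"az":0},{"claw":1,"dx":-0.4,"dy":-1,"dz":0,"ax":0,"ay":0,"az":0}]'
```

```text
time: 0.77
ee_pos: [0.2991, 0.4822, 0.2328]
eef_rot: [-0.041, 0.999, -0.0, -0.0]
ft_force: [1.0, -0.1, -0.1]
width: 0.0417
grip_force: 0.0
time: 1.43
ee_pos: [0.4144, 0.2503, 0.2334]
eef_rot: [-0.04, 0.999, 0.0, -0.0]
ft_force: [0.6, -0.7, 0.0]
width: 0.0007
grip_force: 0.0
```

```bash
python3 -m crank '[{"claw":1,"dx":-0.43,"dy":-1,"dz":0,"ax":0,"ay":0,"az":0},{"claw":1,"dx":-0.43,"dy":-1,"dz":0,"ax":0,"ay":0,"az":0},{"claw":1,"dx":-0.43,"dy":-1,"dz":0,"ax":0,"ay":0,"az":0},{"claw":1,"dx":-0.43,"dy":-1,"dz":0,"ax":0,"ay":0,"az":0},{"claw":1,"dx":-0.43,"dy":-1,"dz":0,"ax":0,"ay":0,"az":0},{"claw":1,"dx":-0.43,"dy":-1,"dz":0,"ax":0,"ay":0,"az":0},{"claw":1,"dx":0,"dy":0,"dz":1,"ax":0,"ay":0,"az":0},{"claw":1,"dx":0,"dy":0,"dz":1,"ax":0,"ay":0,"az":0}]'
```

```text
time: 2.1
ee_pos: [0.5074, 0.0767, 0.1739]
eef_rot: [-0.038, 0.999, 0.0, 0.002]
ft_force: [-0.2, 1.1, -1.2]
width: 0.0008
grip_force: 0.0
```

```bash
python3 -m crank '[{"claw":1,"dx":0,"dy":0,"dz":1,"ax":0,"ay":0,"az":0},{"claw":1,"dx":0,"dy":0,"dz":1,"ax":0,"ay":0,"az":0},{"claw":1,"dx":0,"dy":0,"dz":0.9,"ax":0,"ay":0,"az":0},{"claw":1,"dx":0,"dy":0,"dz":0,"ax":0,"ay":0,"az":0},{"claw":1,"dx":0,"dy":0,"dz":0,"ax":0,"ay":0,"az":0}]'
python3 - <<'E'
from bench import r
import cv2
o=[]
for n,(u,v) in (('top',(190,155)),('scene',(180,130))):
    im=r.camera(n)['color'][v:v+105,u:u+100,::-1];o.append(cv2.resize(im,None,fx=4,fy=4,interpolation=cv2.INTER_CUBIC))
cv2.imwrite('pics/p1.png',cv2.hconcat(o))
E
```

```text
time: 2.52
ee_pos: [0.5049, 0.0785, 0.086]
eef_rot: [-0.04, 0.999, -0.0, -0.001]
ft_force: [-0.2, -0.5, 1.1]
width: 0.0006
grip_force: 0.0
```

View pics/p1.png

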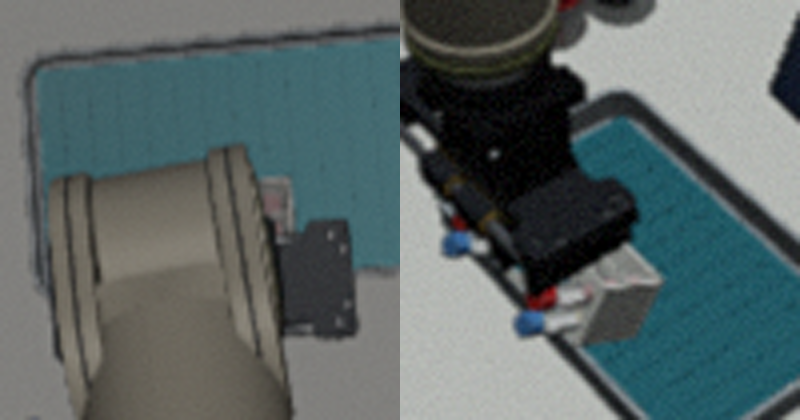

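The rack is undisturbed, with the wrist above it (crop right panel, 580,200). I start the push.

```bash
python3 -m crank '[{"claw":1,"dx":-0.15,"dy":0,"dz":0,"ax":0,"ay":0,"az":0},{"claw":1,"dx":-0.15,"dy":0,"dz":0,"ax":0,"ay":0,"az":0},{"claw":1,"dx":-0.15,"dy":0,"dz":0,"ax":0,"ay":0,"az":0},{"claw":1,"dx":-0.15,"dy":0,"dz":0,"ax":0,"ay":0,"az":0},{"claw":1,"dx":-0.15,"dy":0,"dz":0,"ax":0,"ay":0,"az":0},{"claw":1,"dx":-0.15,"dy":0,"dz":0,"ax":0,"ay":0,"az":0},{"claw":1,"dx":-0.15,"dy":0,"dz":0,"ax":0,"ay":0,"az":0},{"claw":1,"dx":-0.15,"dy":0,"dz":0,"ax":0,"ay":0,"az":0}]'
python3 - <<'E'
from bench import r
import cv2
im=r.camera('scene')['color'][130:235,180:300,::-1];cv2.imwrite('pics/p2.png',cv2.resize(im,None,fx=4,fy=4,interpolation=cv2.INTER_CUBIC))
E
```

```text
time: 3.28
ee_pos: [0.5439, 0.0821, 0.0889]
eef_rot: [-0.04, 0.999, 0.001, 0.002]
ft_force: [-2.2, -1.1, 21.3]
width: 0.0008
grip_force: 9.5
```

View pics/p2.png

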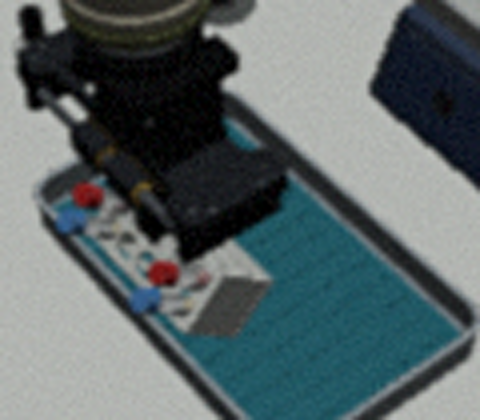

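The rack has started turning up; caps are now at (145,298) and (162,272). Fz is 21 N because the tip did not follow the rising arc. I'll ease up 3–4 mm and carry on almost horizontally.

```bash
python3 -m crank '[{"claw":1,"dx":0,"dy":0,"dz":-0.07,"ax":0,"ay":0,"az":0},{"claw":1,"dx":0,"dy":0,"dz":-0.04,"ax":0,"ay":0,"az":0},{"claw":1,"dx":-0.07,"dy":0,"dz":0,"ax":0,"ay":0,"az":0}]'
python3 -m crank '[{"claw":1,"dx":-0.1,"dy":0,"dz":0,"ax":0,"ay":0,"az":0},{"claw":1,"dx":-0.1,"dy":0,"dz":0,"ax":0,"ay":0,"az":0}]'
```

```text
time: 3.58
ee_pos: [0.5438, 0.0819, 0.0899]
eef_rot: [-0.04, 0.999, 0.0, -0.0]
ft_force: [-0.2, 0.7, -0.3]
width: 0.0006
grip_force: 0.0
time: 3.75
ee_pos: [0.5499, 0.0824, 0.0895]
eef_rot: [-0.04, 0.999, -0.0, -0.0]
ft_force: [0.4, -0.5, 0.9]
width: 0.0005
grip_force: 0.0
```

Run:
```python
from bench import r
import cv2
im=r.camera('scene')['color'][130:235,180:300,::-1];cv2.imwrite('pics/p3.png',cv2.resize(im,None,fx=5,fy=5,interpolation=cv2.INTER_CUBIC))
```

```text
(no output)
```

View pics/p3.png

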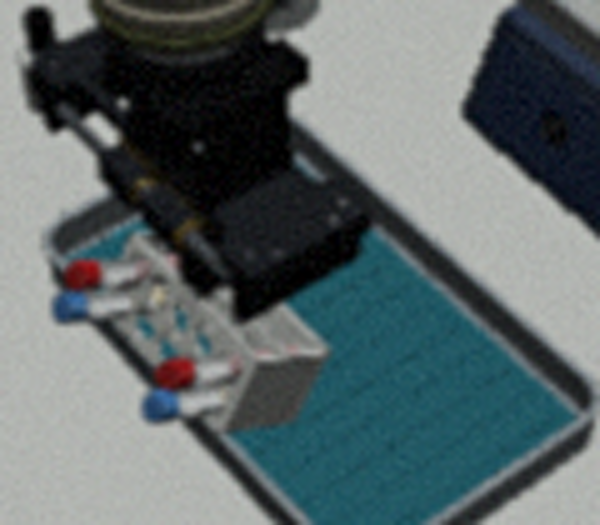

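The rack fell back to its start pose when I eased off (right blue cap at (160,405), the same as at first), and the tip now hovers over the edge. I'll back off, go lower, and follow the edge's arc this time.

```bash
python3 -m crank '[{"claw":1,"dx":0,"dy":0,"dz":-0.5,"ax":0,"ay":0,"az":0},{"claw":1,"dx":0.5,"dy":0,"dz":0,"ax":0,"ay":0,"az":0},{"claw":1,"dx":0.5,"dy":0,"dz":0,"ax":0,"ay":0,"az":0},{"claw":1,"dx":0.4,"dy":-0.1,"dz":0.4,"ax":0,"ay":0,"az":0},{"claw":1,"dx":0,"dy":0,"dz":0.4,"ax":0,"ay":0,"az":0},{"claw":1,"dx":0,"dy":0,"dz":0,"ax":0,"ay":0,"az":0},{"claw":1,"dx":0,"dy":0,"dz":0,"ax":0,"ay":0,"az":0}]'
```

```text
time: 4.38
ee_pos: [0.5079, 0.076, 0.0806]
eef_rot: [-0.04, 0.999, -0.0, -0.0]
ft_force: [0.2, 0.3, 0.7]
width: 0.0006
grip_force: 0.0
```

```bash
python3 -m crank '[{"claw":1,"dx":-0.17,"dy":0,"dz":0,"ax":0,"ay":0,"az":0},{"claw":1,"dx":-0.17,"dy":0,"dz":0,"ax":0,"ay":0,"az":0},{"claw":1,"dx":-0.1,"dy":0,"dz":0,"ax":0,"ay":0,"az":0},{"claw":1,"dx":0,"dy":0,"dz":0,"ax":0,"ay":0,"az":0}]'
python3 -m crank '[{"claw":1,"dx":-0.1,"dy":0,"dz":-0.03,"ax":0,"ay":0,"az":0},{"claw":1,"dx":-0.1,"dy":0,"dz":-0.03,"ax":0,"ay":0,"az":0}]'
python3 -m crank '[{"claw":1,"dx":-0.1,"dy":0,"dz":-0.03,"ax":0,"ay":0,"az":0}]'
python3 -m crank '[{"claw":1,"dx":-0.1,"dy":0,"dz":-0.03,"ax":0,"ay":0,"az":0}]'
```

```text
time: 4.72
ee_pos: [0.5225, 0.0772, 0.0812]
eef_rot: [-0.04, 0.999, 0.0, 0.001]
ft_force: [-0.6, 0.1, -0.2]
width: 0.0002
grip_force: 0.0
time: 4.88
ee_pos: [0.5274, 0.0776, 0.0827]
eef_rot: [-0.04, 0.999, 0.0, -0.0]
ft_force: [-0.3, 0.5, -0.6]
width: 0.0002
grip_force: 0.5
time: 4.97
ee_pos: [0.5304, 0.0779, 0.0836]
eef_rot: [-0.04, 0.999, 0.0, -0.0]
ft_force: [-0.2, 0.4, 0.0]
width: 0.0002
grip_force: 0.4
time: 5.05
ee_pos: [0.5335, 0.0782, 0.0846]
eef_rot: [-0.04, 0.999, 0.0, -0.0]
ft_force: [0.0, 0.0, 0.4]
width: 0.0002
grip_force: 0.3
```

```bash
python3 -m crank '[{"claw":1,"dx":-0.12,"dy":0,"dz":-0.03,"ax":0,"ay":0,"az":0},{"claw":1,"dx":-0.12,"dy":0,"dz":-0.025,"ax":0,"ay":0,"az":0}]'
python3 -m crank '[{"claw":1,"dx":-0.12,"dy":0,"dz":-0.02,"ax":0,"ay":0,"az":0},{"claw":1,"dx":-0.12,"dy":0,"dz":-0.01,"ax":0,"ay":0,"az":0}]'
python3 - <<'E'
from bench import r
import cv2
im=r.camera('scene')['color'][130:235,180:300,::-1];cv2.imwrite('pics/p4.png',cv2.resize(im,None,fx=5,fy=5,interpolation=cv2.INTER_CUBIC))
E
```

```text
time: 5.22
ee_pos: [0.5408, 0.0787, 0.0862]
eef_rot: [-0.04, 0.999, 0.0, 0.0]
ft_force: [0.3, -1.0, 0.2]
width: 0.0004
grip_force: 0.2
time: 5.38
ee_pos: [0.5481, 0.0793, 0.0871]
eef_rot: [-0.04, 0.999, 0.0, 0.0]
ft_force: [-0.5, 0.1, -0.7]
width: 0.0008
grip_force: 0.2
```

View pics/p4.png

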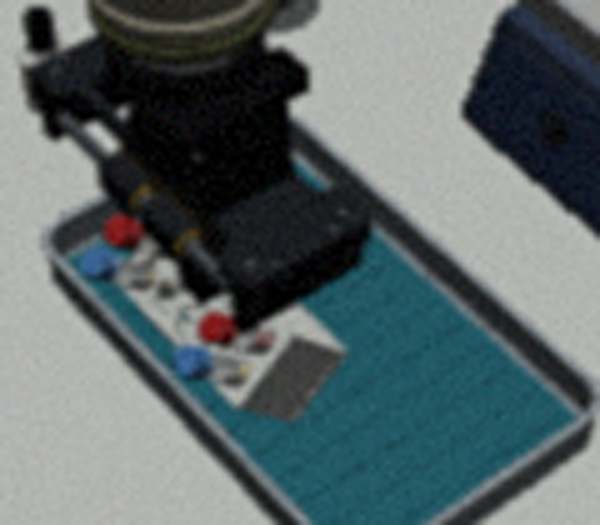

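The rack is turning up with near-zero force; the right caps are at (190,360) and (217,328).

```bash
python3 -m crank '[{"claw":1,"dx":-0.12,"dy":0,"dz":-0.005,"ax":0,"ay":0,"az":0},{"claw":1,"dx":-0.12,"dy":0,"dz":0,"ax":0,"ay":0,"az":0},{"claw":1,"dx":-0.12,"dy":0,"dz":0.005,"ax":0,"ay":0,"az":0},{"claw":1,"dx":-0.12,"dy":0,"dz":0.01,"ax":0,"ay":0,"az":0}]'
python3 -m crank '[{"claw":1,"dx":-0.12,"dy":0,"dz":0.01,"ax":0,"ay":0,"az":0},{"claw":1,"dx":-0.12,"dy":0,"dz":0.02,"ax":0,"ay":0,"az":0},{"claw":1,"dx":-0.12,"dy":0,"dz":0.02,"ax":0,"ay":0,"az":0},{"claw":1,"dx":-0.1,"dy":0,"dz":0.02,"ax":0,"ay":0,"az":0}]'
python3 - <<'E'
from bench import r
import cv2
im=r.camera('scene')['color'][130:235,180:300,::-1];cv2.imwrite('pics/p5.png',cv2.resize(im,None,fx=5,fy=5,interpolation=cv2.INTER_CUBIC))
E
```

```text
time: 5.77
ee_pos: [0.5623, 0.0804, 0.0867]
eef_rot: [-0.04, 0.999, 0.0, 0.0]
ft_force: [0.1, -0.4, 0.3]
width: 0.0002
grip_force: 0.0
time: 6.1
ee_pos: [0.5761, 0.0815, 0.0845]
eef_rot: [-0.04, 0.999, 0.0, -0.0]
ft_force: [0.3, 0.9, -0.4]
width: 0.0006
grip_force: 0.0
```

View pics/p5.png

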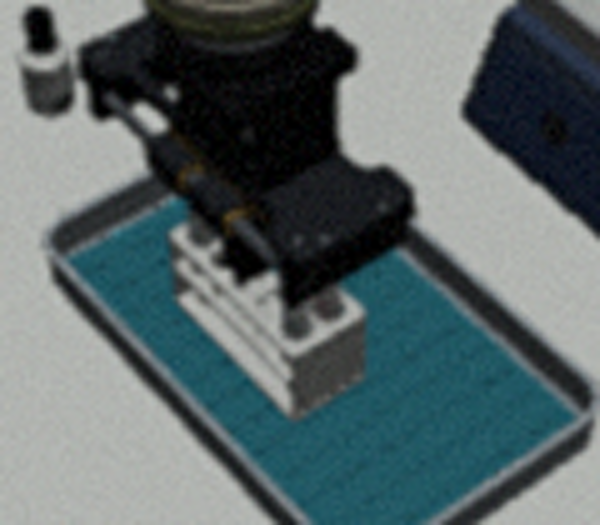

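The rack stands upright at crop (270,330) with its tubes in. I'll rise, move to the right and turn a quarter turn.

```bash
python3 -m crank '[{"claw":1,"dx":0,"dy":0,"dz":-1,"ax":0,"ay":0,"az":0},{"claw":1,"dx":0,"dy":0,"dz":-1,"ax":0,"ay":0,"az":0},{"claw":1,"dx":0,"dy":0,"dz":-1,"ax":0,"ay":0,"az":0},{"claw":1,"dx":0,"dy":0,"dz":-1,"ax":0,"ay":0,"az":0},{"claw":1,"dx":0,"dy":-1,"dz":0,"ax":0,"ay":0,"az":0},{"claw":1,"dx":0,"dy":-1,"dz":0,"ax":0,"ay":0,"az":0},{"claw":1,"dx":0,"dy":-1,"dz":0,"ax":0,"ay":0,"az":0},{"claw":1,"dx":0,"dy":-1,"dz":0,"ax":0,"ay":0,"az":0}]'
python3 -m crank '[{"claw":1,"dx":0,"dy":-1,"dz":0,"ax":0,"ay":0,"az":0},{"claw":1,"dx":0,"dy":-1,"dz":0,"ax":0,"ay":0,"az":0},{"claw":1,"dx":0,"dy":-1,"dz":0,"ax":0,"ay":0,"az":0},{"claw":1,"dx":0,"dy":0,"dz":0,"ax":0,"ay":0,"az":0}]'
python3 - <<'E'
from bench import r
from h import *
print(np.round(r.read_state()['joint_positions'],2))
o=[]
for n,(u,v) in (('top',(190,155)),('scene',(180,130))):
    c=r.camera(n);pickle.dump(c,open(n+'2.pkl','wb'))
    im=c['color'][v:v+110,u:u+120,::-1];o.append(cv2.resize(im,(600,550),interpolation=cv2.INTER_CUBIC)[:, :400])
cv2.imwrite('pics/p6.png',cv2.hconcat(o))
E
```

```text
time: 6.82
ee_pos: [0.5854, -0.0394, 0.2049]
eef_rot: [-0.041, 0.999, 0.0, 0.0]
ft_force: [0.3, 0.8, 0.5]
width: 0.0002
grip_force: 0.0
time: 7.15
ee_pos: [0.5917, -0.1354, 0.2048]
eef_rot: [-0.036, 0.999, -0.002, -0.0]
ft_force: [-0.7, -1.4, -0.6]
width: 0.0002
grip_force: 0.0
[-0.2   0.32  0.44  1.57 -0.14  1.28  1.9 ]
```

View pics/p6.png

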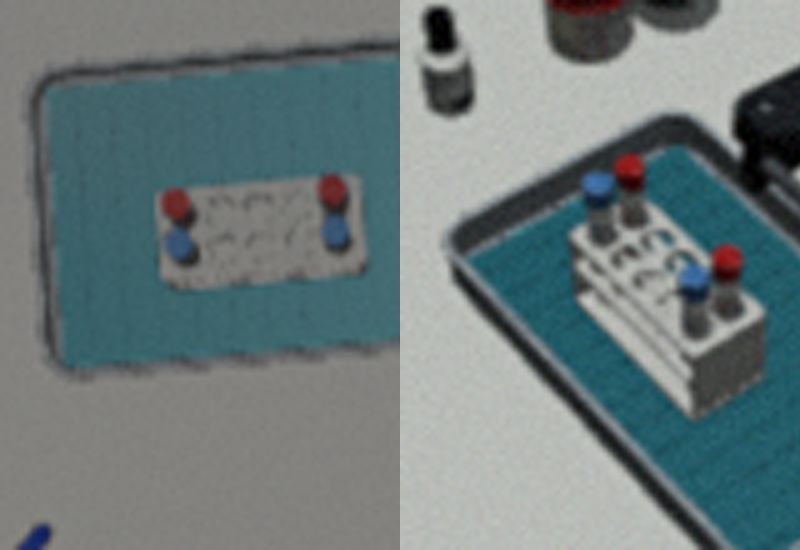

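The top and scene views both show the rack upright with all four caps, around (258,230) in the left panel. From here I measure numerically.

```bash
cat > m.py <<'E'
from h import *
def measure(ct,cs,verbose=True):
    res=[]
    for col in('red','blue'):
        P=[]
        for c,(u0,u1,v0,v1) in((ct,(190,275,175,235)),(cs,(185,262,140,225))):
            h=cv2.cvtColor(c['color'],cv2.COLOR_RGB2HSV)
            m=cv2.inRange(h,(104,120,60),(125,255,255)) if col=='blue' else cv2.inRange(h,(0,130,60),(8,255,255))|cv2.inRange(h,(170,130,60),(180,255,255))
            z=np.zeros_like(m);z[v0:v1,u0:u1]=m[v0:v1,u0:u1]
            n,l,st,ce=cv2.connectedComponentsWithStats(z)
            i=1+np.argsort(-st[1:,4])[:2];p=ce[i]
            if verbose:print(col,st[i,4],p.round(1).tolist())
            P.append(p)
        # left one: top smaller u, scene smaller u
        P=[p[np.argsort(p[:,0])] for p in P]
        M=[c['mtx']@np.c_[c['R'],c['t']] for c in(ct,cs)]
        X=cv2.triangulatePoints(M[0],M[1],P[0].T.copy(),P[1].T.copy());res.append((X[:3]/X[3]).T)
    X=np.vstack(res);print(X.round(4).tolist())
    c=X.mean(0);d=(X[0]-X[1]+X[2]-X[3])/2;print('centre',c.round(4),'yaw',np.arctan2(-d[0],d[1]).round(3),'dist',np.linalg.norm(d).round(4))
    e=np.array([-d[0]*0-d[0],0]) ;u=d[:2]/np.linalg.norm(d[:2]);print('right end',(c[:2]-.058*u).round(4),'left end',(c[:2]+.058*u).round(4))
E
python3 - <<'E'
from m import *
ct,cs=[pickle.load(open(n+'2.pkl','rb')) for n in('top','scene')]
measure(ct,cs)
# left mat edge (z=.004, y=+147.5 inner) in both views: leftmost teal in several rows, top
m=teal(ct)
for v in range(175,225,8):
    u=np.flatnonzero(m[v,190:310])
    print(v,ray(ct,[[190+u.min()-.5,v]],.004)[0,:2].round(4),ray(ct,[[190+u.max()+.5,v]],.004)[0,:2].round(4))
E
python3 -m crank '[{"claw":0.54,"dx":0,"dy":0,"dz":0,"ax":0,"ay":0,"az":-1},{"claw":0.54,"dx":0,"dy":0,"dz":0,"ax":0,"ay":0,"az":-1},{"claw":0.54,"dx":0,"dy":0,"dz":0,"ax":0,"ay":0,"az":-1}]'
python3 -c "
from bench import r
print(r.read_state()['joint_positions'])"
```

```text
red [20 17] [[256.0, 192.8], [224.6, 195.4]]
red [24 23] [[225.3, 163.0], [245.0, 181.4]]
blue [16 16] [[256.7, 200.8], [225.6, 203.5]]
blue [27 20] [[219.1, 166.9], [238.8, 185.2]]
[[0.5948, 0.1271, 0.103], [0.6022, 0.0416, 0.1017], [0.573, 0.1243, 0.1025], [0.5805, 0.0396, 0.1018]]
centre [0.5876 0.0831 0.1023] yaw 0.087 dist 0.0854
right end [0.5927 0.0254] left end [0.5826 0.1409]
175 [0.6698 0.2129] [ 0.6681 -0.052 ]
183 [0.6457 0.2125] [ 0.6441 -0.0546]
191 [0.6217 0.2092] [ 0.6201 -0.0573]
199 [0.5978 0.2088] [ 0.5964 -0.057 ]
207 [0.574  0.2054] [ 0.5726 -0.0802]
215 [0.5504 0.2051] [ 0.549  -0.0798]
223 [0.5269 0.2018] [0.5261 0.0345]
time: 7.5
ee_pos: [0.5929, -0.1259, 0.2044]
eef_rot: [-0.2, 0.98, 0.0, 0.0]
ft_force: [-0.0, -0.6, -0.6]
width: 0.0131
grip_force: 0.0
[-0.17375561  0.31464587  0.3823458   1.57396666 -0.12177528  1.27676129
  2.20022467]
```

```bash
python3 -m crank '[{"claw":0.54,"dx":0,"dy":0,"dz":0,"ax":0,"ay":0,"az":1},{"claw":0.54,"dx":0,"dy":0,"dz":0,"ax":0,"ay":0,"az":1},{"claw":0.54,"dx":0,"dy":0,"dz":0,"ax":0,"ay":0,"az":1},{"claw":0.54,"dx":0,"dy":0,"dz":0,"ax":0,"ay":0,"az":1},{"claw":0.54,"dx":0,"dy":0,"dz":0,"ax":0,"ay":0,"az":1},{"claw":0.54,"dx":0,"dy":0,"dz":0,"ax":0,"ay":0,"az":1},{"claw":0.54,"dx":0,"dy":0,"dz":0,"ax":0,"ay":0,"az":1},{"claw":0.54,"dx":0,"dy":0,"dz":0,"ax":0,"ay":0,"az":1}]'
python3 -m crank '[{"claw":0.54,"dx":0,"dy":0,"dz":0,"ax":0,"ay":0,"az":1},{"claw":0.54,"dx":0,"dy":0,"dz":0,"ax":0,"ay":0,"az":1},{"claw":0.54,"dx":0,"dy":0,"dz":0,"ax":0,"ay":0,"az":1},{"claw":0.54,"dx":0,"dy":0,"dz":0,"ax":0,"ay":0,"az":1},{"claw":0.54,"dx":0,"dy":0,"dz":0,"ax":0,"ay":0,"az":1},{"claw":0.54,"dx":0,"dy":0,"dz":0,"ax":0,"ay":0,"az":1},{"claw":0.54,"dx":0,"dy":0,"dz":0,"ax":0,"ay":0,"az":1},{"claw":0.54,"dx":0,"dy":0,"dz":0,"ax":0,"ay":0,"az":1}]'
python3 -m crank '[{"claw":0.54,"dx":0,"dy":0,"dz":0,"ax":0,"ay":0,"az":1},{"claw":0.54,"dx":0,"dy":0,"dz":0,"ax":0,"ay":0,"az":1},{"claw":0.54,"dx":0,"dy":0,"dz":0,"ax":0,"ay":1,"az":0},{"claw":0.54,"dx":0,"dy":0,"dz":0,"ax":0,"ay":1,"az":0},{"claw":0.54,"dx":0,"dy":0,"dz":0,"ax":0,"ay":1,"az":0},{"claw":0.54,"dx":0,"dy":0,"dz":0,"ax":0,"ay":1,"az":0},{"claw":0.54,"dx":0,"dy":0,"dz":0,"ax":0,"ay":1,"az":0},{"claw":0.54,"dx":0,"dy":0,"dz":0,"ax":0,"ay":0,"az":0}]'
cat > d.py <<'E'
import sys,numpy as np
from scipy.spatial.transform import Rotation as Ro
from bench import r
s=r.read_state();R=Ro.from_quat(s['eef_rot']).as_matrix()
print(R.round(3).tolist(),np.round(s['joint_positions'],2))
if len(sys.argv)>3: print('units',(R.T@(np.array(sys.argv[1:4],float)-s['ee_pos'])/.03).round(2))
E
python3 d.py 0.596 -0.013 0.12
```

```text
time: 8.17
ee_pos: [0.5928, -0.1258, 0.2045]
eef_rot: [0.221, 0.975, 0.0, -0.0]
ft_force: [0.0, -0.2, -0.3]
width: 0.0203
grip_force: 0.0
time: 8.83
ee_pos: [0.5929, -0.1258, 0.2044]
eef_rot: [0.599, 0.801, 0.0, -0.0]
ft_force: [-1.0, 0.1, -0.1]
width: 0.0199
grip_force: 0.0
time: 9.5
ee_pos: [0.5913, -0.1303, 0.2023]
eef_rot: [0.657, 0.708, 0.176, -0.193]
ft_force: [-0.6, -1.8, -0.9]
width: 0.0199
grip_force: 0.0
[[-0.063, 0.997, -0.042], [0.861, 0.076, 0.503], [0.505, -0.004, -0.863]] [-0.01  0.54  0.58  1.43 -0.7   1.6   0.73]
units [1.97 0.47 4.33]
```

```bash
python3 -m crank '[{"claw":0.54,"dx":0.4,"dy":0.1,"dz":0.87,"ax":0,"ay":0,"az":0},{"claw":0.54,"dx":0.4,"dy":0.1,"dz":0.87,"ax":0,"ay":0,"az":0},{"claw":0.54,"dx":0.4,"dy":0.1,"dz":0.87,"ax":0,"ay":0,"az":0},{"claw":0.54,"dx":0.4,"dy":0.1,"dz":0.87,"ax":0,"ay":0,"az":0},{"claw":0.54,"dx":0.4,"dy":0.1,"dz":0.87,"ax":0,"ay":0,"az":0},{"claw":0.54,"dx":-0.25,"dy":0,"dz":0.43,"ax":0,"ay":0,"az":0},{"claw":0.54,"dx":-0.25,"dy":0,"dz":0.43,"ax":0,"ay":0,"az":0},{"claw":0.54,"dx":0,"dy":0,"dz":0,"ax":0,"ay":0,"az":0}]'
python3 d.py 0.5965 -0.013 0.030
```

```text
time: 10.17
ee_pos: [0.5967, -0.0086, 0.089]
eef_rot: [0.654, 0.711, 0.174, -0.191]
ft_force: [-0.3, 0.3, -0.3]
width: 0.0198
grip_force: 0.0
[[-0.07, 0.997, -0.045], [0.864, 0.083, 0.497], [0.499, -0.004, -0.866]] [-0.17  0.56  0.5   1.64 -0.77  1.32  0.7 ]
units [-1.11 -0.01  1.63]
```

```bash
python3 -m crank '[{"claw":0.54,"dx":-0.37,"dy":0,"dz":0.54,"ax":0,"ay":0,"az":0},{"claw":0.54,"dx":-0.37,"dy":0,"dz":0.54,"ax":0,"ay":0,"az":0},{"claw":0.54,"dx":-0.37,"dy":0,"dz":0.54,"ax":0,"ay":0,"az":0},{"claw":0.54,"dx":0,"dy":0,"dz":0,"ax":0,"ay":0,"az":0}]'
python3 d.py
```

```text
time: 10.5
ee_pos: [0.5969, -0.0153, 0.0301]
eef_rot: [0.656, 0.709, 0.174, -0.191]
ft_force: [-0.4, 0.1, -0.6]
width: 0.02
grip_force: 0.0
[[-0.067, 0.997, -0.044], [0.864, 0.08, 0.497], [0.499, -0.004, -0.866]] [-0.13  0.65  0.47  1.66 -0.81  1.25  0.77]
```

```bash
python3 -m crank '[{"claw":0.54,"dx":0.13,"dy":0,"dz":0.075,"ax":0,"ay":0,"az":0},{"claw":0.54,"dx":0.13,"dy":0,"dz":0.075,"ax":0,"ay":0,"az":0},{"claw":0.54,"dx":0.13,"dy":0,"dz":0.075,"ax":0,"ay":0,"az":0},{"claw":0.54,"dx":0.13,"dy":0,"dz":0.075,"ax":0,"ay":0,"az":0},{"claw":0.54,"dx":0.13,"dy":0,"dz":0.075,"ax":0,"ay":0,"az":0},{"claw":0.54,"dx":0.13,"dy":0,"dz":0.075,"ax":0,"ay":0,"az":0},{"claw":0.54,"dx":0.13,"dy":0,"dz":0.075,"ax":0,"ay":0,"az":0},{"claw":0.54,"dx":0.13,"dy":0,"dz":0.075,"ax":0,"ay":0,"az":0}]'
python3 -m crank '[{"claw":0.54,"dx":0.13,"dy":0,"dz":0.075,"ax":0,"ay":0,"az":0},{"claw":0.54,"dx":0.13,"dy":0,"dz":0.075,"ax":0,"ay":0,"az":0},{"claw":0.54,"dx":0.13,"dy":0,"dz":0.075,"ax":0,"ay":0,"az":0},{"claw":0.54,"dx":0.13,"dy":0,"dz":0.075,"ax":0,"ay":0,"az":0}]'
python3 - <<'E'
from m import *
from bench import r
measure(r.camera('top'),r.camera('scene'))
E
```

```text
time: 11.17
ee_pos: [0.596, 0.0211, 0.0334]
eef_rot: [0.655, 0.71, 0.176, -0.189]
ft_force: [0.8, -4.3, 3.6]
width: 0.0202
grip_force: 1.9
time: 11.5
ee_pos: [0.5942, 0.0397, 0.0331]
eef_rot: [0.655, 0.71, 0.176, -0.19]
ft_force: [0.2, -4.0, 2.9]
width: 0.0204
grip_force: 1.8
red [19 16] [[214.4, 197.0], [245.6, 194.0]]
red [23 16] [[238.1, 174.8], [219.6, 157.3]]
blue [18 16] [[246.4, 201.9], [214.8, 204.8]]
blue [24 17] [[231.5, 178.2], [213.1, 160.6]]
[[0.5915, 0.1545, 0.104], [0.5988, 0.0699, 0.1039], [0.57, 0.1531, 0.1042], [0.5767, 0.0675, 0.1062]]
centre [0.5842 0.1112 0.1045] yaw 0.082 dist 0.0854
right end [0.589  0.0534] left end [0.5795 0.169 ]
```

```bash
python3 -m crank '[{"claw":0.54,"dx":0.13,"dy":0,"dz":0.075,"ax":0,"ay":0,"az":0},{"claw":0.54,"dx":0.13,"dy":0,"dz":0.075,"ax":0,"ay":0,"az":0},{"claw":0.54,"dx":0.13,"dy":0,"dz":0.075,"ax":0,"ay":0,"az":0},{"claw":0.54,"dx":0.13,"dy":0,"dz":0.075,"ax":0,"ay":0,"az":0},{"claw":0.54,"dx":0.13,"dy":0,"dz":0.075,"ax":0,"ay":0,"az":0},{"claw":0.54,"dx":0.13,"dy":0,"dz":0.075,"ax":0,"ay":0,"az":0}]'
python3 -m crank '[{"claw":0.54,"dx":0.06,"dy":0,"dz":0.035,"ax":0,"ay":0,"az":0},{"claw":0.54,"dx":0.06,"dy":0,"dz":0.035,"ax":0,"ay":0,"az":0}]'
python3 -m crank '[{"claw":0.54,"dx":0.06,"dy":0,"dz":0.035,"ax":0,"ay":0,"az":0}]'
python3 -m crank '[{"claw":0.54,"dx":0.06,"dy":0,"dz":0.035,"ax":0,"ay":0,"az":0}]'
```

```text
time: 12.1
ee_pos: [0.5918, 0.067, 0.0329]
eef_rot: [0.655, 0.71, 0.175, -0.19]
ft_force: [0.3, -1.6, 0.7]
width: 0.0198
grip_force: 1.3
time: 12.27
ee_pos: [0.5915, 0.0711, 0.0329]
eef_rot: [0.655, 0.71, 0.175, -0.19]
ft_force: [0.1, -2.9, 1.2]
width: 0.0201
grip_force: 1.3
time: 12.35
ee_pos: [0.5914, 0.0727, 0.0329]
eef_rot: [0.655, 0.71, 0.175, -0.19]
ft_force: [0.5, -3.5, 1.4]
width: 0.0202
grip_force: 1.3
time: 12.43
ee_pos: [0.5913, 0.0747, 0.0329]
eef_rot: [0.655, 0.71, 0.175, -0.19]
ft_force: [0.8, -3.7, 1.4]
width: 0.0201
grip_force: 1.3
```

```bash
python3 -m crank '[{"claw":0.54,"dx":0.05,"dy":0,"dz":0.03,"ax":0,"ay":0,"az":0}]'
python3 -m crank '[{"claw":0.54,"dx":0.05,"dy":0,"dz":0.03,"ax":0,"ay":0,"az":0}]'
```

```text
time: 12.52
ee_pos: [0.5912, 0.0765, 0.0329]
eef_rot: [0.655, 0.71, 0.176, -0.19]
ft_force: [-0.3, -2.4, 1.1]
width: 0.02
grip_force: 1.3
time: 12.6
ee_pos: [0.591, 0.0782, 0.0329]
eef_rot: [0.655, 0.71, 0.175, -0.19]
ft_force: [-0.3, -3.5, 1.3]
width: 0.0198
grip_force: 1.4
```

```bash
python3 -m crank '[{"claw":0.54,"dx":0.04,"dy":0,"dz":0.023,"ax":0,"ay":0,"az":0}]'
python3 - <<'E'
from m import *
from bench import r
measure(r.camera('top'),r.camera('scene'))
E
```

```text
time: 12.68
ee_pos: [0.5909, 0.0797, 0.0329]
eef_rot: [0.655, 0.71, 0.176, -0.19]
ft_force: [0.2, -2.6, 0.9]
width: 0.0197
grip_force: 1.3
red [20 18] [[199.2, 198.0], [230.8, 195.3]]
red [19 16] [[229.6, 166.5], [211.3, 149.9]]
blue [17 15] [[200.6, 206.1], [231.7, 203.2]]
blue [21 16] [[223.0, 170.2], [205.0, 152.8]]
[[0.5893, 0.1963, 0.1008], [0.596, 0.1097, 0.1031], [0.5665, 0.1915, 0.1053], [0.5741, 0.1073, 0.1034]]
centre [0.5815 0.1512 0.1031] yaw 0.084 dist 0.0857
right end [0.5863 0.0934] left end [0.5766 0.209 ]
```

```bash
python3 -m crank '[{"claw":0.54,"dx":0.04,"dy":0,"dz":0.023,"ax":0,"ay":0,"az":0}]' | grep -E "ee_pos|ft"
python3 -m crank '[{"claw":0.54,"dx":0.04,"dy":0,"dz":0.023,"ax":0,"ay":0,"az":0}]'| grep -E "ee_pos|ft"
python3 -m crank '[{"claw":0.54,"dx":0.04,"dy":0,"dz":0.023,"ax":0,"ay":0,"az":0}]'| grep -E "ee_pos|ft"
```

```text
ee_pos: [0.5908, 0.0807, 0.0329]
ft_force: [-0.2, -3.2, 0.5]
ee_pos: [0.5907, 0.0821, 0.0329]
ft_force: [0.5, -6.4, 2.5]
ee_pos: [0.5908, 0.0824, 0.0328]
ft_force: [0.1, -9.1, 3.3]
```

```bash
python3 -m crank '[{"claw":0.54,"dx":0.04,"dy":0,"dz":0.023,"ax":0,"ay":0,"az":0}]' | grep -E "ee_pos|ft"
python3 -m crank '[{"claw":0.54,"dx":0.04,"dy":0,"dz":0.023,"ax":0,"ay":0,"az":0},{"claw":0.54,"dx":0,"dy":0,"dz":0,"ax":0,"ay":0,"az":0}]'| grep -E "ee_pos|ft"
python3 - <<'E'
from m import *
from bench import r
measure(r.camera('top'),r.camera('scene'),False)
E
```

```text
ee_pos: [0.5908, 0.0826, 0.0328]
ft_force: [-1.5, -13.6, 5.1]
ee_pos: [0.5908, 0.0827, 0.0329]
ft_force: [-2.1, -14.4, 5.3]
[[0.5891, 0.1968, 0.1021], [0.5952, 0.1112, 0.1052], [0.5668, 0.1943, 0.1031], [0.574, 0.1095, 0.1022]]
centre [0.5813 0.153  0.1032] yaw 0.078 dist 0.0854
right end [0.5858 0.0951] left end [0.5767 0.2108]
```

The rack is firmly against the rim and square to it: the force rises with no further travel. I'll back straight away, then rise.

```bash
python3 -m crank '[{"claw":0.54,"dx":-0.05,"dy":0,"dz":-0.03,"ax":0,"ay":0,"az":0},{"claw":0.54,"dx":-0.1,"dy":0,"dz":-0.058,"ax":0,"ay":0,"az":0},{"claw":0.54,"dx":-0.3,"dy":0,"dz":-0.17,"ax":0,"ay":0,"az":0},{"claw":0.54,"dx":-0.6,"dy":0,"dz":-0.35,"ax":0,"ay":0,"az":0},{"claw":0.54,"dx":-0.8,"dy":0,"dz":-0.46,"ax":0,"ay":0,"az":0},{"claw":0.54,"dx":-0.8,"dy":0,"dz":-0.46,"ax":0,"ay":0,"az":0},{"claw":0.54,"dx":0.5,"dy":0,"dz":-0.86,"ax":0,"ay":0,"az":0},{"claw":0.54,"dx":0.5,"dy":0,"dz":-0.86,"ax":0,"ay":0,"az":0}]'
python3 -m crank '[{"claw":0.54,"dx":0.5,"dy":0,"dz":-0.86,"ax":0,"ay":0,"az":0},{"claw":0.54,"dx":0.5,"dy":0,"dz":-0.86,"ax":0,"ay":0,"az":0},{"claw":0.54,"dx":-0.7,"dy":0,"dz":-0.6,"ax":0,"ay":0,"az":0},{"claw":0.54,"dx":-0.7,"dy":0,"dz":-0.6,"ax":0,"ay":0,"az":0},{"claw":0.54,"dx":0,"dy":0,"dz":0,"ax":0,"ay":0,"az":0}]'
python3 - <<'E'
from m import *
from bench import r
ct=r.camera('top');measure(ct,r.camera('scene'),False)
# teal gap between rack's left wall and rim in top view?
m=teal(ct);p=proj(ct,[[.577,.2108,.06],[.577,.2108,.004]]);print(p.round(1))
v=int(p[1,1]);print([''.join('#' if x else '.' for x in m[w,190:250]) for w in(185,v-6,v,v+6,218)])
E
```

```text
time: 14.05
ee_pos: [0.5964, -0.007, 0.0913]
eef_rot: [0.656, 0.709, 0.174, -0.192]
ft_force: [-0.8, 0.3, -0.0]
width: 0.02
grip_force: 0.0
time: 14.47
ee_pos: [0.6023, -0.0648, 0.1636]
eef_rot: [0.657, 0.709, 0.175, -0.188]
ft_force: [0.3, -2.0, 0.5]
width: 0.0197
grip_force: 0.0
[[0.5886, 0.1971, 0.1015], [0.5943, 0.1106, 0.1055], [0.5672, 0.1952, 0.1022], [0.5735, 0.1094, 0.1034]]
centre [0.5809 0.1531 0.1032] yaw 0.07 dist 0.0864
right end [0.585  0.0952] left end [0.5768 0.2109]
[[196.5 204. ]
 [199.7 206. ]]
['...........#################################################', '.................................................###########', '.........####.............................#......###########', '................................................############', '............################################################']
```

```bash
python3 -c "
from bench import r
print(r.close_job())"
```

```text
the job is handed in; nothing more can be done
None
```

I handed the job in at about 14.5 s on the robot's clock: the rack stands upright with all four tubes, pushed until it stopped against the left rim. My last camera measurement showed no gap there. The first push wedged briefly (21 N) and the rack fell back to its start pose before the second push turned it up. The flask, dropper bottle and red-lidded cup were not part of any move, but I did not re-measure where they stand.

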